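# Charge the linear axis with the hand lubricator

## Task

Charge the lubrication line of the linear axis: with your fingertips push the black knob of the hand pump right down, let it spring all the way back up, and repeat with full strokes until the red indicator pin on the manifold has popped fully out. Stop there, before the gauge needle gets into the red, and leave the knob up. Only press the knob, never grip it and pull it up; do not touch the pin, and leave the other things on the bench where they stand.

Things in the scene. Friction and masses are not known exactly. Their poses are not given: they have to be found in the camera images.
- knob_rest (a point): Centre of the top of the pump knob at rest: a point fixed to the mounting plate, 200 mm above the table, that does not follow the strokes. z up, x along the plate towards the manifold, y towards the linear module (95 mm high, its middle line 143 mm from the knob). The pump is a 112 x 86 mm amber reservoir with a grey head, top 143 mm above the table. Plate 370 x 280 x 12 mm, bolted down.
- pump_top (a point): Centre of the top of the pump knob itself; moves down with it. The knob is a black mushroom, 44 mm across and 16 mm thick with a flat top 24 mm across, on a 12 mm upright rod with the return spring round it.
- pump_knob (a joint): Stroke of the knob (m): 0 at rest, 0.025 right down, negative if pulled up. Spring about 0.5 N per mm: right down takes 13 to 16 N, against a hard stop there. It springs back up by itself in about 0.2 s when let go. A full stroke (at least 21 mm down, then back to within 1 mm of rest) delivers one charge; shorter ones deliver next to nothing.
- pin_top (a point): Centre of the top of the red indicator pin (10 mm across), which slides up out of the steel barrel (22 mm across, rim 82 mm above the table) on the manifold, 178 mm from the knob axis along the plate's +x. At rest the pin's top stands 2 mm above the rim (84 mm above the table), fully out 20 mm above it (102 mm).
- pin (a joint): How far the indicator pin has come out (m): 0 in, 0.018 fully out. It stays in at first, stands about 11 mm out one full stroke before the end, is fully out with the next, and then stays out. Three to five full strokes are needed, depending on the charge at the start.
- gauge (a point): Centre of the dial of the pressure gauge (63 mm across, dial facing up, 84 mm above the table), on the manifold between pump and pin, 120 mm from the knob axis along the plate's +x.
- needle (a joint): Angle of the gauge needle (rad), clockwise seen from above: 0 empty, green band 2.5 to 4.1, red band 4.1 to the end at 4.7. It starts between 0 and 1.45. A full stroke turns it about 0.51 (the first one 0.1 to 0.65); the pin is fully out from about 2.5, and two more full strokes after that are still short of the red.
- oil_mid (a point): Bystander: white oil bottle, 50 mm across, 140 mm tall, standing loose on the table; its centre, half-way up.
- tower_mid (a point): Bystander: grey 3D-printed model skyscraper on a 56 mm square foot, 126 mm tall, standing loose on the table; the point on its axis 60 mm up.
- jar_mid (a point): Bystander: small clear parts jar with a blue lid, 52 mm across, 65 mm tall, standing loose on the table; its centre, half-way up.
- pendant_mid (a point): Bystander: black hand-held machine pendant, 72 x 150 x 22 mm, lying loose on the table beyond the linear module; its centre, half-way up.

How it is judged:
On the way, in this order (a step that is already met when the one before it is completed fails the run):
1. the knob is pushed right down (at least 20 of its 25 mm) (value of joint pump_knob above 0.02 m).
2. the knob has sprung back up (within 3 mm of rest) (value of joint pump_knob below 0.003 m).
3. the indicator pin is fully out (at least 16.5 of 18 mm) (value of joint pin above 0.0165 m), for 0.2 s.
At the end, for the whole second after the job is handed in: The indicator pin stands at least 16.5 mm out, the knob is up within 3 mm of rest, the needle is short of the red band (below 4.1 rad), and the bystanders stand within 15 mm of where they were (value of joint pin above 0.0165 m and value of joint pump_knob below 0.003 m and value of joint needle below 4.1 rad and distance of each of oil_mid, tower_mid, jar_mid, pendant_mid from where it was at the start of the episode below 0.015 m); the robot touches nothing.
It fails at once if the gauge needle gets into the red (over-pumped) (value of joint needle above 4.1 rad).
It fails at once if the knob is gripped and pulled up above its rest by more than 3 mm (value of joint pump_knob below -0.003 m).
It fails at once if the robot touches the indicator pin (contact force between pin and the fingers above 0.5 N or contact force between pin and the arm above 0.5 N).
It fails at once if a bystander is lifted, knocked over or pushed by more than 15 mm (distance of any of oil_mid, tower_mid, jar_mid, pendant_mid from where it was at the start of the episode above 0.015 m).
It also fails if it takes over 42 s, if anything falls off the work surface, if the arm or the gripper's body presses on something with over 40 N, if the wrist force passes 120 N, or if a joint passes its speed limit or range.

## Robot

A 6-joint arm with a two-finger parallel gripper is mounted at the origin on the work surface. World frame = base frame: x ahead of the robot, y to its left, z up, the work surface at z = 0. Lengths are in m, angles in rad, forces in N, time in s.
With the tool pointing down it reaches from about 0.3 to 0.775 m from the base axis. Payload 14.6 kg.
Tool frame: the origin (TCP) lies on the centre line of the jaws, within the pads' length; the fingertips stand 19 mm ahead of it and the grasp point (between the pads) is the TCP (r.nose_length is the distance from the TCP to the fingertips, in m); z points along the fingers, y is the line along which they close (so a half turn about z gives the same grasp; the last joint's range is limited). The gripper opens to 94 mm and grips with 3 to 60 N. Pads are 16 mm wide; open, the fingers measure 119 mm over their backs; the gripper's body (75 mm by 177 mm) begins 78 mm behind the grasp point.
Start: joints at [1.192, 0.3, 1.521, -0, 1.321, -0.067], TCP at [0.169, 0.523, 0.224] pointing down, gripper open.
Joint ranges: [-3.03, 3.03], [-0.79, 2.21], [0.23, 2.52], [-1.04, 4.18], [0, 3.07], [-2.55, 2.55]. Speed limits (rad/s): [2.22, 2.22, 2.57, 3.14, 3.14, 3.14].

## Interface

Orientations are given as [roll, pitch, yaw] about the fixed x, y, z axes, in that order (R = Rz(yaw) Ry(pitch) Rx(roll)).
In Python, from workcell import r gives the robot as it stands. The module is installed in compiled form; this text tells all that it offers.
- The arm moves only by the tool servo_tool, never from a script. Its argument "targets" is a list that holds one entry, the list of rows, each a list of 6 numbers: the shift along the tool's x, y, z in mm, then the turn, a rotation vector about the tool's x, y, z in rad. In form: [[[x, y, z, rx, ry, rz], ...]]. A call has 1 to 12 rows; each row shifts and turns the commanded pose from where the row before left it, along the tool's axes as they then stand; what a row does not reach is not made up. A row lasts 1/12 s, in which the tool goes at most 41.7 mm and 7.16 degrees, less where a joint would pass 70% of its speed; a pose out of reach is approached as far as the arm can. A call is refused whole if a number of a shift passes 41.7 or a number of a turn 0.125, either way. A call with a gripper value outside its range is refused whole. "claw" is the closure, from 0 (fully open) to 1 (shut), set as the call begins (left out, the last holds). The fingers move at their own pace and stop on an object; "force" is the grip in N (left out, the last holds). Time passes only in rows, so rows that do not move let the fingers close. It gives the time, the measured TCP pose, the force, the opening and the grip force at its end, in the units of the state.
- r.observe(): the state, without advancing time (a new reading comes with each control period).
- r.get_image(name): name is "side" or "top" or "wrist"; returns a dict with "pixels" (480x640x3 uint8, red, green, blue), "fovy" (degrees; the focal length in pixels is half the picture's height over the tangent of half this angle, whatever the lens; pixels are square), "cx", "cy" (the principal point, pixels), "pose" (4x4, takes a point from camera to world coordinates); the wrist camera has in their place "hand_eye" (4x4, takes a point from camera to tool coordinates, whose origin is the TCP and whose axes are the flange's). Camera axes: x right, y down, z forward; pixel columns grow to the right and rows downward; lengths in m; the calibration is good to about 2 mm. A picture is of the moment at which its call begins: read the wrist's pose just before it. There is no depth.
- r.finish_job(): hands the job in; it is judged then, once.
The state is a dict: "time_s": time; "q": joint angles; "qvel": joint speeds; "joint_efforts": joint torques, N m; "eef_pos": TCP position; "eef_rot": TCP orientation; "contact_force": force on the tool from outside, world axes, zero at the start; "ft_torque": the same for the moment, N m; "finger_gap": finger opening in m; "finger_force": force on a finger pad.
Only numpy, scipy, OpenCV 4.12 (cv2) and the standard library are available. Lean on these libraries where they do the work, as an engineer would, in place of code of your own. Each camera call takes 0.05 s, during which the arm holds its last target. There are 200 camera calls.

## Working session

There is one attempt and no reset: what is moved stays moved. The work goes in short steps, Python scripts to look and compute and a tool call to move; the robot and the scene stay as the last step left them, time stands still between calls to the robot, and variables do not carry over. Pictures are saved under pics/ and viewed, at most 10 in all, crops included, and the job is handed in when it is done.

Besides the shell and the picture viewer there is one more tool, called after "Call:" by a JSON object that holds its "name" and its "arguments", one argument or row to a line. servo_tool: Moves the arm, as the interface text tells. Its arguments: {"type":"object","properties":{"targets":{"type":"array"},"claw":{"type":"number"},"force":{"type":"number"}},"required":["targets"]}

```bash
mkdir -p pics; cat > h.py <<'E'
import numpy as np, cv2
from workcell import r
def cam(im,pose=None):
    P=im.get("pose") if pose is None else pose
    f=240/np.tan(np.radians(im["fovy"])/2)
    return np.array(P),f,im["cx"],im["cy"]
def ray(c,u,v):
    P,f,cx,cy=c
    d=P[:3,:3]@np.array([(u-cx)/f,(v-cy)/f,1]); return P[:3,3],d/np.linalg.norm(d)
def onz(c,u,v,z):
    o,d=ray(c,u,v); return o+d*(z-o[2])/d[2]
def tri(a,b):
    (o1,d1),(o2,d2)=a,b
    A=np.c_[d1,-d2]; t=np.linalg.lstsq(A,o2-o1,rcond=None)[0]
    p,q=o1+d1*t[0],o2+d2*t[1]; return (p+q)/2,np.linalg.norm(p-q)
def proj(c,p):
    P,f,cx,cy=c
    q=P[:3,:3].T@(np.array(p)-P[:3,3]); return q[0]/q[2]*f+cx,q[1]/q[2]*f+cy
def save(im,n): cv2.imwrite("pics/"+n,im["pixels"][:,:,::-1])
E
python3 - <<'E'
from h import *
s=r.observe();print(s["time_s"],s["eef_pos"],s["eef_rot"],s["contact_force"],r.nose_length)
for n in("side","top"):
    im=r.get_image(n);save(im,n+"0.png");print(n,im["fovy"],im["cx"],im["cy"],np.round(im["pose"],3).tolist())
E
```

```text
0.0 [0.16864269 0.52326712 0.22390043] [-3.14046913e+00 -6.76719958e-05  2.82980622e+00] [-0.37093151 -0.21761313 -0.29430275] 0.019
side 54.70162633852668 312.01722329508027 242.46016781620162 [[-0.799, -0.475, 0.367, 0.239], [-0.6, 0.617, -0.508, 0.537], [0.015, -0.627, -0.779, 0.868], [0.0, 0.0, 0.0, 1.0]]
top 42.63418563492975 323.371434974831 232.08281982014384 [[-0.011, -0.989, 0.146, 0.406], [-0.999, 0.006, -0.032, 0.063], [0.031, -0.146, -0.989, 1.201], [0.0, 0.0, 0.0, 1.0]]
```

View pics/side0.png

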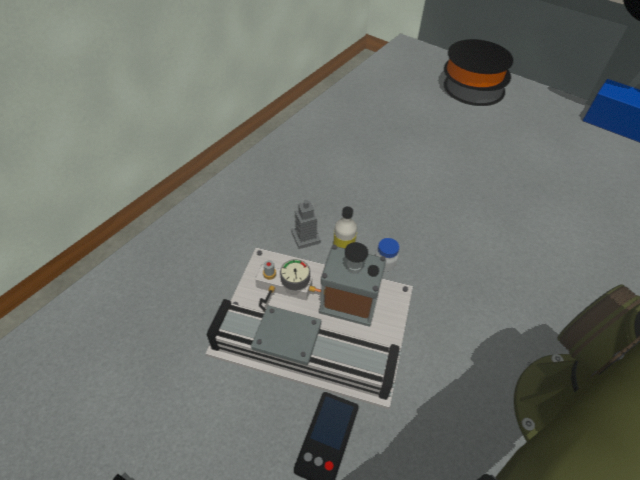

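View pics/top0.png

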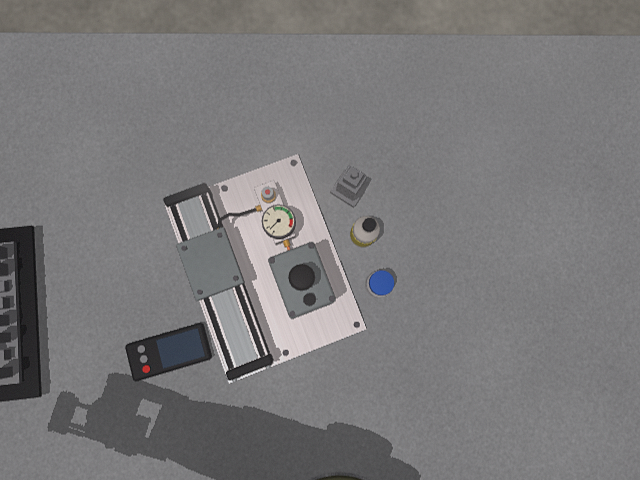

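The side view shows the knob at about (357,253), the pin at (269,264) and the gauge at (295,274). In the top view they are at (301,277), (267,192) and (278,221). The bottle stands near the pump, on the side away from the linear module.

```bash
python3 - <<'E'
from h import *
C={};K={};PN={}
for n,g,pg in(("side",(357,253),(269,264)),("top",(301,277),(267,192))):
    im=r.get_image(n);C[n]=cam(im);px=im["pixels"]
    m=(px.max(2)<60).astype(np.uint8)
    m=cv2.morphologyEx(m,cv2.MORPH_OPEN,cv2.getStructuringElement(cv2.MORPH_ELLIPSE,(7,7)))
    k,l,st,ce=cv2.connectedComponentsWithStats(m)
    i=min(range(1,k),key=lambda i:np.hypot(*(ce[i]-g)));K[n]=ce[i];print(n,"knob",st[i],ce[i])
    p=px.astype(int);m=((p[:,:,0]-p[:,:,1:].max(2))>50).astype(np.uint8)
    k,l,st,ce=cv2.connectedComponentsWithStats(m)
    i=min(range(1,k),key=lambda i:np.hypot(*(ce[i]-pg)));PN[n]=ce[i];print("pin",st[i],ce[i])
kp,e=tri(ray(C["side"],*K["side"]),ray(C["top"],*K["top"]));pp,e2=tri(ray(C["side"],*PN["side"]),ray(C["top"],*PN["top"]))
print("knob",kp,e,"pin",pp,e2)
for n in C: print(n,"knob z.192",onz(C[n],*K[n],.192),"pin z.084",onz(C[n],*PN[n],.083))
d=pp-kp;print("dist",np.hypot(*d[:2]),"yaw",np.arctan2(d[1],d[0]))
for n,u,v,z in(("oil",368,226,.14),("jar",382,282,.065),("tower",352,174,.12),("cap",309,299,.15)):print(n,onz(C["top"],u,v,z))
s=r.observe();print(s["eef_pos"],s["eef_rot"],s["contact_force"])
E
```

```text
side knob [345 243  23  19 352] [355.77272727 252.11079545]
pin [267 262   4   4  13] [268.38461538 263.61538462]
top knob [290 264  25  26 382] [303.7382199  274.83769634]
pin [265 190   5   4  17] [267.11764706 191.41176471]
knob [0.48297508 0.06244718 0.18807783] 0.003360926624557875 pin [0.64542643 0.12895205 0.08866755] 0.0024424575592053186
side knob z.192 [0.47997676 0.06464771 0.192     ] pin z.084 [0.64717972 0.12557151 0.083     ]
top knob z.192 [0.48423623 0.06306846 0.192     ] pin z.084 [0.64776791 0.12985781 0.083     ]
dist 0.17553729268558363 yaw 0.38856919909254384
oil [ 0.57287093 -0.04989893  0.14      ]
jar [ 0.47961102 -0.08159799  0.065     ]
tower [ 0.67119961 -0.02511694  0.12      ]
cap [0.44634588 0.05439442 0.15      ]
[0.16867324 0.52335921 0.22412605] [-3.14096576e+00  5.01494774e-06  2.82984973e+00] [-0.31391687 -0.09716232  0.27882997]
```

Call:
{"name": "servo_tool", "arguments": {
  "targets": [
    [[-32,-25,-6,0,0,0],[-32,-25,-6,0,0,0],[-32,-25,-6,0,0,0],[-32,-25,-6,0,0,0],[-32,-25,-6,0,0,0],[-32,-25,-6,0,0,0],[-32,-25,-6,0,0,0],[-32,-25,-6,0,0,0],[-32,-25,-6,0,0,0],[-32,-25,-6,0,0,0],[-32,-25,-6,0,0,0],[0,0,0,0,0,0]]
  ],
  "claw": 1,
  "force": 20
}}

```text
time_s: 1.2
eef_pos: [0.4222, 0.1491, 0.2912]
eef_rot: [-3.141, 0.002, 2.824]
contact_force: [-0.4, 0.7, -0.7]
finger_gap: 0.0174
finger_force: 0.0
```

```bash
cat >> h.py <<'E'
from scipy.spatial.transform import Rotation as Ro
def wrist():
    s=r.observe();T=np.eye(4);T[:3,:3]=Ro.from_euler("xyz",s["eef_rot"]).as_matrix();T[:3,3]=s["eef_pos"]
    im=r.get_image("wrist");return s,T,im,cam(im,T@np.array(im["hand_eye"]))
E
python3 - <<'E'
from h import *
s,T,im,c=wrist();save(im,"w1.png")
print(s["time_s"],s["eef_pos"],s["eef_rot"],s["contact_force"],s["finger_gap"])
print(proj(c,[.482,.064,.2]),proj(c,[.647,.129,.084]),proj(c,T[:3,3]+[0,0,-.019]))
print("to knob in tool mm",1000*T[:3,:3].T@(np.array([.482,.064,.2])-T[:3,3]))
E
```

```text
1.2 [0.42215199 0.14908642 0.29124901] [-3.14141752e+00  1.67781836e-03  2.82447870e+00] [-0.37659908  0.70281299 -0.71378663] 0.01742571682995428
(np.float64(252.32908262470553), np.float64(345.37310158223823)) (np.float64(366.68709933455324), np.float64(388.72888377922004)) (np.float64(327.07775244141334), np.float64(287.63737387269185))
to knob in tool mm [-83.24286274 -62.16579513  91.39969429]
```

View pics/w1.png

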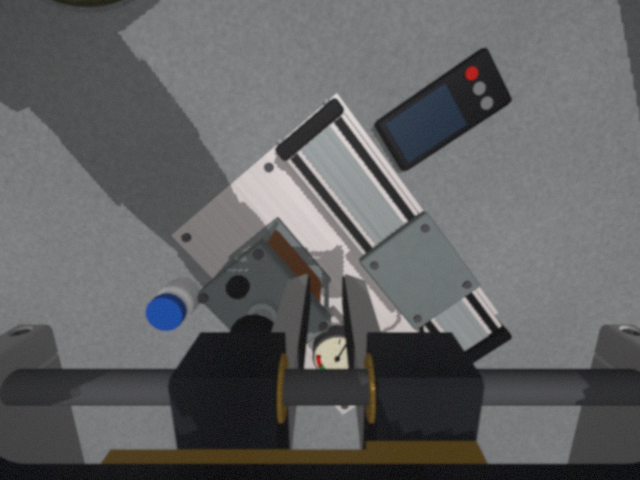

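The knob shows at about (253,325), mostly hidden by the fingers. I'll move past it for a clear close view.

Call:
{"name": "servo_tool", "arguments": {
  "targets": [
    [[-36,-15,0,0,0,0],[-36,-15,0,0,0,0],[-36,-15,0,0,0,0],[-36,-17,0,0,0,0],[0,0,0,0,0,0],[0,0,0,0,0,0]]
  ]
}}

```text
time_s: 1.75
eef_pos: [0.5377, 0.0505, 0.2893]
eef_rot: [-3.141, -0.002, 2.829]
contact_force: [-0.4, 0.1, -0.5]
finger_gap: 0.0006
finger_force: 0.0
```

```bash
python3 - <<'E'
from h import *
s,T,im,c=wrist();save(im,"w2.png")
print(s["time_s"],s["eef_pos"],s["eef_rot"],s["contact_force"],s["finger_gap"])
print(proj(c,[.482,.064,.2]))
side=r.get_image("side");top=r.get_image("top");save(top,"t2.png");save(side,"s2.png")
E
```

```text
1.75 [0.53770107 0.05049362 0.28929688] [-3.14106371e+00 -1.99859798e-03  2.82857302e+00] [-0.35573731  0.07064746 -0.52411041] 0.0006337841679788323
(np.float64(321.0020367643191), np.float64(175.3152674248081))
```

View pics/w2.png

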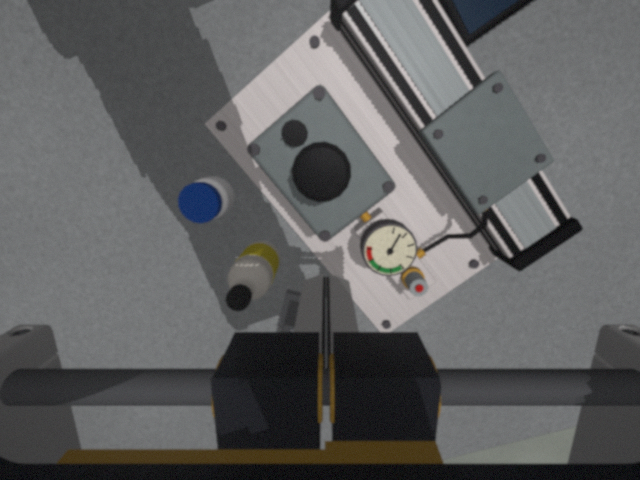

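The knob is in clear view at about (321,172), and I predicted (321,175). The gauge (388,248) and the pin (418,288) are visible too.

```bash
cat >> h.py <<'E'
def pinmeas():
    out=[]
    for n,pg in(("side",(268,263)),("top",(267,191))):
        im=r.get_image(n);p=im["pixels"].astype(int);m=((p[:,:,0]-p[:,:,1:].max(2))>50).astype(np.uint8)
        k,l,st,ce=cv2.connectedComponentsWithStats(m)
        i=min(range(1,k),key=lambda i:np.hypot(*(ce[i]-pg)));out+=[(st[i].tolist(),np.round(ce[i],1).tolist())]
    return out
E
python3 - <<'E'
from h import *
s,T,im,c=wrist()
p=im["pixels"][110:225,270:380]
m=(p.max(2)<60).astype(np.uint8)
m=cv2.morphologyEx(m,cv2.MORPH_OPEN,np.ones((9,9),np.uint8))
k,l,st,ce=cv2.connectedComponentsWithStats(m)
i=1+np.argmax(st[1:,4]);pts=np.argwhere(l==i)[:,::-1].astype(np.int32)
(u,v),rad=cv2.minEnclosingCircle(pts);u+=270;v+=110;print(st[i],u,v,rad)
q=onz(c,u,v,.19);print(q,"shift tool mm",1000*T[:3,:3].T@(np.r_[q[:2],.2]-T[:3,3]))
print(s["time_s"],pinmeas())
E
```

```text
[  21   35   58   58 2669] 319.20806884765625 173.4700813293457 29.517208099365234
[0.48028252 0.06393217 0.19      ] shift tool mm [57.42659151 -5.76039308 90.55634236]
1.9 [([266, 262, 5, 4, 14], [268.2, 263.6]), ([284, 241, 6, 9, 20], [286.8, 245.5])]
```

Call:
{"name": "servo_tool", "arguments": {
  "targets": [
    [[20,-2,0,0,0,0],[20,-2,20,0,0,0],[18,-2,30,0,0,0],[0,0,10,0,0,0],[0,0,0,0,0,0],[0,0,0,0,0,0],[0,0,0,0,0,0]]
  ]
}}

```text
time_s: 2.63
eef_pos: [0.4815, 0.0627, 0.2319]
eef_rot: [3.141, 0.002, 2.83]
contact_force: [-0.9, -0.2, -0.0]
finger_gap: 0.0002
finger_force: 0.0
```

Call:
{"name": "servo_tool", "arguments": {
  "targets": [
    [[0,0,12,0,0,0],[0,0,12,0,0,0],[0,0,12,0,0,0],[0,0,0,0,0,0],[0,0,0,0,0,0],[0,0,0,0,0,0]]
  ]
}}

```text
time_s: 3.13
eef_pos: [0.4822, 0.0626, 0.1968]
eef_rot: [3.14, 0.004, 2.83]
contact_force: [0.8, -0.7, 10.5]
finger_gap: 0.0003
finger_force: 5.3
```

Call:
{"name": "servo_tool", "arguments": {
  "targets": [
    [[0,0,2,0,0,0],[0,0,1.5,0,0,0],[0,0,0,0,0,0],[0,0,0,0,0,0]]
  ]
}}

```text
time_s: 3.47
eef_pos: [0.4823, 0.0626, 0.1941]
eef_rot: [3.14, 0.005, 2.83]
contact_force: [-3.9, 0.0, 18.8]
finger_gap: 0.0006
finger_force: 9.1
```

It's at the stop: the force jumped to 18.8 N with the tip at 0.175. Releasing now.

Call:
{"name": "servo_tool", "arguments": {
  "targets": [
    [[0,0,-20,0,0,0],[0,0,-19.5,0,0,0],[0,0,0,0,0,0],[0,0,0,0,0,0],[0,0,0,0,0,0],[0,0,0,0,0,0]]
  ]
}}

```text
time_s: 3.97
eef_pos: [0.4803, 0.0626, 0.2298]
eef_rot: [-3.141, -0.001, 2.83]
contact_force: [0.5, 0.1, -0.3]
finger_gap: 0.0005
finger_force: 0.0
```

```bash
python3 - <<'E'
from h import *
s=r.observe();print(s["time_s"],s["eef_pos"],s["contact_force"],pinmeas())
im=r.get_image("side");c=cam(im);save(im,"s3.png")
b=np.array([.6455,.1275])
for z in(.084,.095,.102):print(z,proj(c,[*b,z]))
cv2.imwrite("pics/s3c.png",cv2.resize(im["pixels"][230:300,240:390,::-1],None,fx=5,fy=5,interpolation=2))
E
```

```text
3.9667 [0.48033501 0.06258026 0.22980486] [ 0.51846487  0.14412714 -0.2963006 ] [([266, 262, 5, 4, 14], [268.2, 263.6]), ([265, 189, 5, 5, 19], [267.0, 191.2])]
0.084 (np.float64(268.37323450807395), np.float64(264.3203287346288))
0.095 (np.float64(268.06209204777144), np.float64(261.1811250202113))
0.102 (np.float64(267.8611816563618), np.float64(259.1540836245587))
```

View pics/s3c.png

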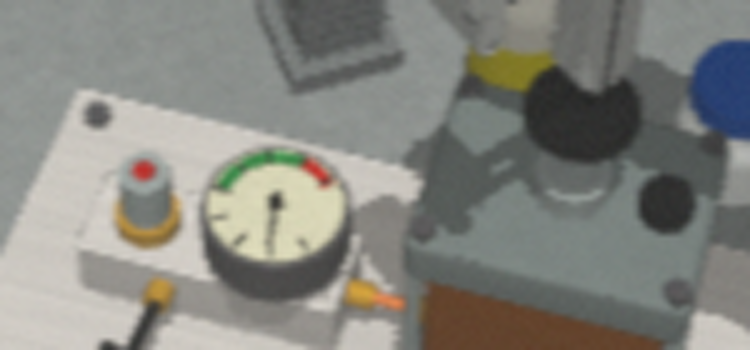

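The tips are centred on the knob at about (585,95) in the crop, and the knob is back up. The pin is still in at (144,170). The needle points down, roughly 0.7 rad. Next stroke.

Call:
{"name": "servo_tool", "arguments": {
  "targets": [
    [[0,0,12,0,0,0],[0,0,12,0,0,0],[0,0,10,0,0,0],[0,0,5,0,0,0],[0,0,0,0,0,0],[0,0,0,0,0,0],[0,0,0,0,0,0]]
  ]
}}

```text
time_s: 4.7
eef_pos: [0.4813, 0.0627, 0.194]
eef_rot: [3.14, 0.004, 2.83]
contact_force: [-7.7, -0.4, 26.9]
finger_gap: 0.0007
finger_force: 13.6
```

Call:
{"name": "servo_tool", "arguments": {
  "targets": [
    [[0,0,-20,0,0,0],[0,0,-19,0,0,0],[0,0,0,0,0,0],[0,0,0,0,0,0],[0,0,0,0,0,0],[0,0,0,0,0,0]]
  ]
}}

```text
time_s: 5.2
eef_pos: [0.48, 0.0626, 0.2294]
eef_rot: [-3.141, -0.002, 2.83]
contact_force: [-0.4, -0.7, -0.3]
finger_gap: 0.0009
finger_force: 0.0
```

```bash
cat > chk.py <<'E'
from h import *
import sys
s=r.observe();print(s["time_s"],s["eef_pos"],s["contact_force"],pinmeas())
im=r.get_image("side")
cv2.imwrite("pics/"+sys.argv[1],cv2.resize(im["pixels"][230:300,240:390,::-1],None,fx=5,fy=5,interpolation=2))
E
python3 chk.py c2.png
```

```text
5.2 [0.48002723 0.06261723 0.22935983] [-0.38218107 -0.70243201 -0.27610517] [([266, 262, 5, 4, 14], [268.2, 263.6]), ([265, 189, 5, 5, 19], [267.0, 191.2])]
```

The pin hasn't moved yet; third stroke.

Call:
{"name": "servo_tool", "arguments": {
  "targets": [
    [[0,0,12,0,0,0],[0,0,12,0,0,0],[0,0,10,0,0,0],[0,0,4,0,0,0],[0,0,0,0,0,0],[0,0,0,0,0,0],[0,0,0,0,0,0]]
  ]
}}

```text
time_s: 5.93
eef_pos: [0.4811, 0.0627, 0.1941]
eef_rot: [3.141, 0.003, 2.83]
contact_force: [-3.1, -1.4, 18.3]
finger_gap: 0.0005
finger_force: 9.2
```

Call:
{"name": "servo_tool", "arguments": {
  "targets": [
    [[0,0,-20,0,0,0],[0,0,-18,0,0,0],[0,0,0,0,0,0],[0,0,0,0,0,0],[0,0,0,0,0,0],[0,0,0,0,0,0]]
  ]
}}

```text
time_s: 6.43
eef_pos: [0.48, 0.0626, 0.2293]
eef_rot: [-3.141, -0.002, 2.83]
contact_force: [-0.0, 0.4, 0.2]
finger_gap: 0.0006
finger_force: 0.0
```

```bash
python3 chk.py c3.png
```

```text
6.4333 [0.47997667 0.06261194 0.22927751] [-0.00480075  0.36979837  0.20869975] [([267, 262, 4, 4, 14], [268.3, 263.5]), ([265, 189, 5, 5, 19], [267.0, 191.2])]
```

View pics/c3.png

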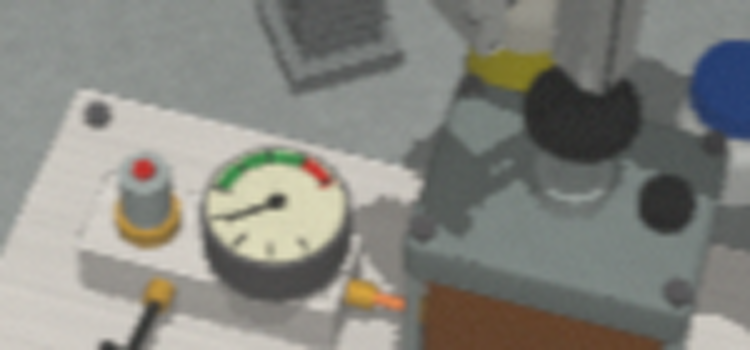

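The needle now points left, just short of the green (about 1.8 rad), and the pin has barely moved. Fourth stroke.

Call:
{"name": "servo_tool", "arguments": {
  "targets": [
    [[0,0,12,0,0,0],[0,0,12,0,0,0],[0,0,10,0,0,0],[0,0,4,0,0,0],[0,0,0,0,0,0],[0,0,0,0,0,0],[0,0,0,0,0,0]]
  ]
}}

```text
time_s: 7.17
eef_pos: [0.4811, 0.0627, 0.1941]
eef_rot: [3.141, 0.003, 2.83]
contact_force: [-4.4, -0.9, 18.7]
finger_gap: 0.0002
finger_force: 9.2
```

Call:
{"name": "servo_tool", "arguments": {
  "targets": [
    [[0,0,-20,0,0,0],[0,0,-18,0,0,0],[0,0,0,0,0,0],[0,0,0,0,0,0],[0,0,0,0,0,0],[0,0,0,0,0,0]]
  ]
}}

```text
time_s: 7.67
eef_pos: [0.48, 0.0626, 0.2293]
eef_rot: [-3.141, -0.002, 2.83]
contact_force: [-0.1, -0.5, 0.7]
finger_gap: 0.0003
finger_force: 0.0
```

```bash
python3 chk.py c4.png
```

```text
7.6667 [0.48000068 0.06261149 0.22928079] [-0.05719186 -0.50074071  0.65103052] [([266, 259, 5, 7, 25], [268.0, 261.6]), ([265, 188, 5, 5, 21], [266.9, 190.2])]
```

View pics/c4.png

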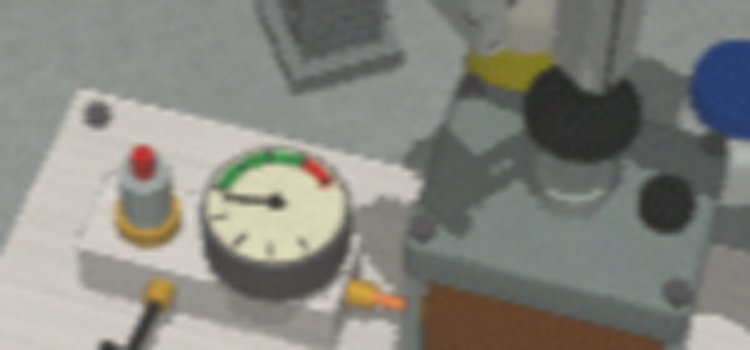

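The pin is about half out (top edge up 3 px), and the needle is just below the green. One last stroke, then retreat upwards.

Call:
{"name": "servo_tool", "arguments": {
  "targets": [
    [[0,0,12,0,0,0],[0,0,12,0,0,0],[0,0,10,0,0,0],[0,0,4,0,0,0],[0,0,0,0,0,0],[0,0,0,0,0,0],[0,0,0,0,0,0]]
  ]
}}

```text
time_s: 8.4
eef_pos: [0.4811, 0.0627, 0.1941]
eef_rot: [3.141, 0.003, 2.83]
contact_force: [-3.9, 0.1, 18.0]
finger_gap: 0.0003
finger_force: 9.2
```

Call:
{"name": "servo_tool", "arguments": {
  "targets": [
    [[0,0,-20,0,0,0],[0,0,-20,0,0,0],[0,0,-30,0,0,0],[0,0,0,0,0,0],[0,0,0,0,0,0],[0,0,0,0,0,0],[0,0,0,0,0,0]]
  ]
}}

```text
time_s: 8.98
eef_pos: [0.48, 0.0626, 0.2612]
eef_rot: [-3.141, -0.002, 2.83]
contact_force: [0.6, -0.6, 0.1]
finger_gap: 0.0008
finger_force: 0.0
```

```bash
python3 chk.py c5.png
```

```text
8.9833 [0.48001072 0.06262354 0.26122024] [ 0.58558798 -0.55007894  0.05820263] [([266, 257, 5, 9, 30], [267.9, 260.6]), ([264, 187, 5, 6, 20], [266.4, 189.6])]
```

View pics/c5.png

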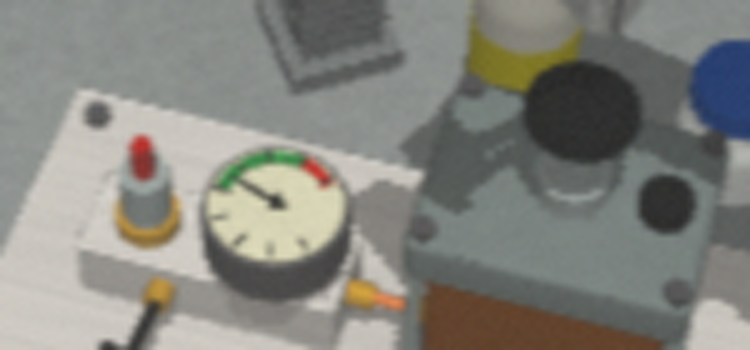

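The pin is fully out: its top edge has risen 5 px, and 18 mm would be about 5.2 px. The needle is just into the green, the knob is up and the tool is clear. Handing in.

```bash
python3 -c "
from workcell import r
print(r.finish_job())"
```

```text
the job is handed in; nothing more can be done
None
```

I handed the job in after five full strokes: the pin is fully out, the needle is just into the green, the knob is up and the arm is clear; no verdict was returned.

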